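# Put the citrus juicer back together

### The arm

A 6-joint arm with a two-finger parallel gripper is mounted at the origin on a cart in front of the work surface, level with it; the furniture and walls round the work are solid. World frame = base frame: x ahead of the robot, y to its left, z up, the work surface at z = 0. Lengths are in mm, angles in rad, forces in N, time in s.
With the tool pointing down it reaches from about 350 to 875 mm from the base axis. Payload 4.2 kg.
Tool frame: the origin (TCP) lies between the finger pads; the fingertips stand 25 mm ahead of it and the grasp point (between the pads) lies 6 mm ahead of it; z points along the fingers, y is the line along which they close (so a half turn about z gives the same grasp; the last joint's range is limited). The gripper opens to 85 mm and grips with 20 to 120 N. Pads are 22 mm wide; open, the fingers measure 114 mm over their backs; the gripper's body (76 mm by 85 mm) begins 54 mm behind the grasp point. The pads swing forward as they close: fully open they stand 13 mm farther back than shut.
Start: joints at [1.579, 0.385, 0.008, 0, -1.194, -0.259], TCP at [155.08, 605.433, 235.112] pointing down, gripper open.
Joint ranges: [-3.14, 3.14], [-1.21, 2.06], [-1.07, 1.41], [-3.16, 2.05], [-2.99, -0.16], [-3.1, 3.1]. Speed limits (rad/s): [2.79, 2.79, 3.14, 3.14, 3.14, 3.14].

### API

Orientations are given as a unit quaternion [x, y, z, w].
In Python, from bench import arm gives the robot as it stands.
- The arm moves only by the shell command python3 -m pendant 'ROWS'. ROWS is JSON, a list of rows, each a list of 7 numbers: the shift along the tool's x, y, z in m, then the turn, a rotation vector about the tool's x, y, z in degrees, then the finger opening in m, from 0 to 0.0854. In form: [[x, y, z, wx, wy, wz, fingers], ...]. A call has 1 to 12 rows; each row shifts and turns the commanded pose from where the row before left it, along the tool's axes as they then stand; what a row does not reach is not made up. A row lasts 1/10 s, in which the tool goes at most 50 mm and 8.59 degrees, less where a joint would pass 70% of its speed; a pose out of reach is approached as far as the arm can. A call is refused whole if a number of a shift passes 0.05 or a number of a turn 8.59, either way. A call with a gripper value outside its range is refused whole. The fingers move at their own pace and stop on an object; the grip force is fixed at half the most. Time passes only in rows, so rows that do not move let the fingers close. It gives the time, the measured TCP pose, the force, the opening and the grip force at its end, in the units of the state.
- arm.read_state(): the state, without advancing time (a new reading comes with each control period).
- arm.get_image(name): name is "side" or "top"; returns a dict with "image" (384x512x3 uint8, red, green, blue), "fx", "fy", "cx", "cy" (pixels), "k1" (the pictures are not rectified: a ray, as slopes to the right and down, at radius r is drawn at 1 + k1 r^2 times it, then the intrinsics apply), "xyz" and "rotation" of the camera in the world. Camera axes: x right, y down, z forward; pixel columns grow to the right and rows downward; lengths in mm; the calibration is good to about 2 mm. A picture is of the moment at which its call begins. There is no depth.
- arm.job_done(): hands the job in; it is judged then, once.
The state is a dict: "clock": time; "joints": joint angles; "joint_vel": joint speeds; "joint_efforts": joint torques, N m; "position": TCP position; "ee_rot": TCP orientation; "contact_force": force on the tool from outside, world axes, zero at the start; "wrist_torque": the same for the moment, N m; "gripper_width": finger opening in mm; "grasp_force": force on a finger pad.
Only numpy, scipy, OpenCV 4.12 (cv2) and the standard library are available. Lean on these libraries where they do the work, as an engineer would, in place of code of your own. Each camera call takes 0.05 s, during which the arm holds its last target. There are 200 camera calls.

### The job

The washed parts of the citrus juicer lie about on the worktop: put the juicer together on its motor base where it stands, ready for the oranges. First set the juice bowl down over the drive shaft with its spout in the gap of the base's rim, then lay the strainer in the bowl, then put the small cone on the drive pin, and last the large cone over the small one, every part upright and fully home before the next. Leave the glass, the jar and the cup where they stand.

Things in the scene. Friction and masses are not known exactly. Their poses are not given: they have to be found in the camera images.
- motor_base: Black round motor base, steel deck, 142 across, fixed. Origin: underside centre; z up the shaft; front -x. Deck at z 72. Rim round the deck, mid radius 65.5, 4 thick, top at z 84, with a gap in front, 41 clear. Mid-deck a cone, radius 19 (z 72) to 10.5 (z 94), then shaft radius 9.5 to a flat shoulder at z 150, then a drive pin, radius 4, tip radius 1.2 at z 172. (all mm)
- juice_bowl: Grey bowl, 136 across, 50 high, 180 g. Origin: underside centre, z up. Open spout low at -x, 26 wide, to 92 from the axis. Central chimney, outside 33 from z 26 to its top z 66: grip here; open bore 46 at the bottom, 27 from z 26 up. Goes over the shaft onto the deck (origin at base z 72), its -x along the base's -x; over 8 deg off, the spout rides on the rim. (mm)
- strainer: Steel slotted dish, flange 144 across, underside z 7, top z 9.5; dish below it tapers from radius 58 to 50. Origin: underside centre, z up. Central open collar, outside 47 from z 10 to its top z 30: grip here; inside 41, at the bottom 47. It goes over the bowl's chimney; the flange rests on the bowl's rim (origin at base z 115). Any yaw. (mm)
- small_cone: Small grey ribbed reamer cone with a skirt 62 across, 3 thick; 39.5 high. Origin: underside centre, z up. Body 44 across above the skirt, 40 at z 22 (grip here), then rounded to the tip. Socket beneath, 16 wide at the mouth, 13.5 at z 3, 9 at its end z 21, goes over the drive pin; the cone stands on the shoulder (origin at base z 150). Any yaw. (mm)
- large_cone: Large grey ribbed reamer cone, no skirt: 66 across at the foot, 60 at z 22 (grip between), rounded to the tip at z 52.5. Origin: centre of its foot, z up. Hollow: 51 wide at the mouth, 45 at z 22, 27 at z 40. Drops over the small cone till its foot rests on that skirt (origin at base z 153). Any yaw. (mm)
- glass: Bystander: clear drinking glass, 80 mm across, 88 mm high; origin at the centre of its underside.
- honey_jar: Bystander: glass jar with a dark lid, 63 mm across, 94 mm high; origin at the centre of its underside.
- clay_cup: Bystander: small brown cup with a handle, 62 mm across, 50 mm high; origin at the middle of its underside (cup and handle together).
Mind the look-alikes: they are no part of the job. What is shaped like the large_cone but green or red is not meant.

How it is judged:
By the outcome, as a careful person would: the job done as asked, in the order asked, and still so for the second after the job is handed in, with the robot touching nothing.
It also fails if it takes over 96 s, if anything falls off the work surface, if the arm or the gripper's body presses on something with over 40 N, if the wrist force passes 120 N, or if a joint passes its speed limit or range.

## Working session

There is one attempt and no reset: what is moved stays moved. The work goes in short steps, Python scripts to look and compute and a shell command to move; the robot and the scene stay as the last step left them, time stands still between calls to the robot, and variables do not carry over. Pictures are saved under pics/ and viewed, at most 14 in all, crops included, and the job is handed in when it is done.

```bash
ls; mkdir -p pics; python3 - <<'E'
from bench import arm
import cv2
for n in("top","side"):
    d=arm.get_image(n); cv2.imwrite(f"pics/{n}0.png",cv2.resize(d["image"][:,:,::-1],(800,600),interpolation=cv2.INTER_CUBIC))
    print({k:v for k,v in d.items() if k!="image"})
print(arm.read_state())
E
```

```text
pics
{'fx': 467.1905953699365, 'fy': 467.1905953699365, 'cx': 252.26063770002503, 'cy': 198.45177962792275, 'k1': 0.050487753280248744, 'xyz': array([ 313.09563976,  -33.91605061, 1339.38682604]), 'rotation': array([-0.70067677,  0.70670526, -0.06645979,  0.07213067])}
{'fx': 372.0817972217211, 'fy': 372.0817972217211, 'cx': 256.6484547828565, 'cy': 194.69272189905718, 'k1': -0.11677668041736088, 'xyz': array([  241.65001028, -1069.56211906,   677.79595574]), 'rotation': array([ 0.85894686, -0.14743555,  0.07277099, -0.48495096])}
{'clock': 0.1, 'joints': array([ 1.57859647e+00,  3.85471125e-01,  6.72410152e-03, -4.20817274e-04,
       -1.19401800e+00, -2.58604689e-01]), 'joint_vel': array([ 0.00078903, -0.00176776,  0.00319418,  0.00076382,  0.00045491,
        0.00036381]), 'joint_efforts': array([ 2.80107051e-04, -3.93322599e+01,  1.88926238e+01,  4.19791952e+00,
       -2.65760071e-03,  7.37172542e-06]), 'position': array([154.97120438, 604.93019105, 234.12320983]), 'ee_rot': array([ 9.92137224e-01, -1.25150793e-01, -6.31105696e-05,  1.00160231e-03]), 'contact_force': array([ 0.1770824 ,  0.33966048, -0.18543771]), 'wrist_torque': array([ 0.008234  , -0.02189502, -0.00487918]), 'grasp_force': 0.0, 'gripper_width': 85.54147668095122}
```

View pics/top0.png

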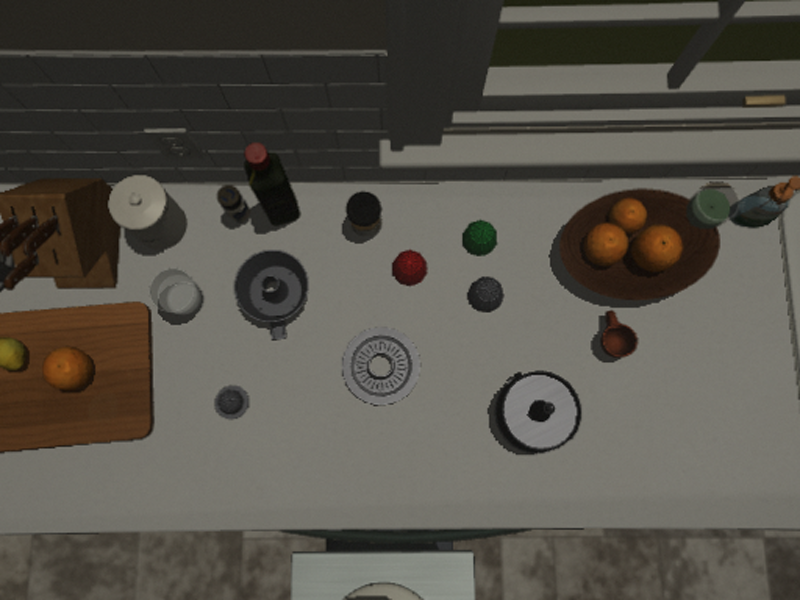

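View pics/side0.png

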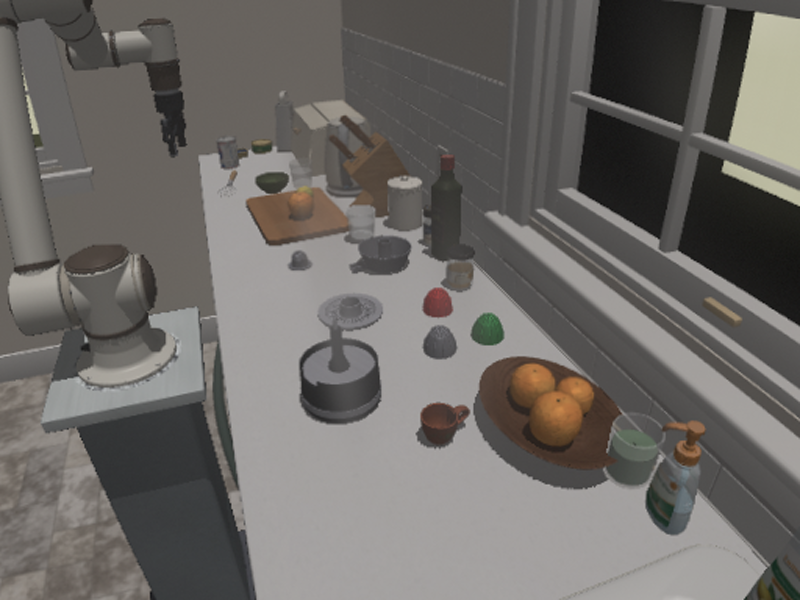

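The top picture shows the base at (540,410), the bowl at (270,288) with its spout at (279,331), the strainer at (381,367), the small cone at (232,402), and the grey large cone at (486,294). In the side picture those are at (340,378), (385,252), (350,310), (299,259) and (440,341). I'll enlarge these next.

```bash
cat > h.py <<'E'
import numpy as np, cv2
from scipy.spatial.transform import Rotation as R
from bench import arm
def cam(n):
    d=arm.get_image(n); d["R"]=R.from_quat(d["rotation"]).as_matrix(); return d
def proj(d,P):
    p=(np.atleast_2d(P)-d["xyz"])@d["R"]; s=p[:,:2]/p[:,2:]; s=s*(1+d["k1"]*(s**2).sum(1,keepdims=True))
    return s*[d["fx"],d["fy"]]+[d["cx"],d["cy"]]
def ray(d,uv):
    q=(np.array(uv,float)-[d["cx"],d["cy"]])/[d["fx"],d["fy"]]; s=q.copy()
    for _ in range(20): s=q/(1+d["k1"]*(s@s))
    v=d["R"]@np.r_[s,1]; return v/np.linalg.norm(v)
def onz(d,uv,z):
    v=ray(d,uv); return d["xyz"]+v*(z-d["xyz"][2])/v[2]
def tri(d1,u1,d2,u2):
    a,b=ray(d1,u1),ray(d2,u2); A=np.c_[a,-b]; t=np.linalg.lstsq(A,d2["xyz"]-d1["xyz"],rcond=None)[0]
    p,q=d1["xyz"]+a*t[0],d2["xyz"]+b*t[1]; return (p+q)/2,np.linalg.norm(p-q)
def circ(c,r,n=60):
    a=np.linspace(0,2*np.pi,n); return np.array(c)+np.c_[r*np.cos(a),r*np.sin(a),0*a]
def crop(d,c,w,S,curves=()):
    """crop half-width w px about c, to SxS"""
    x,y=int(c[0]-w),int(c[1]-w); f=S/(2*w)
    im=cv2.warpAffine(d["image"][:,:,::-1].copy(),np.float32([[f,0,-x*f+f/2],[0,f,-y*f+f/2]]),(S,S),flags=cv2.INTER_CUBIC)
    im=cv2.convertScaleAbs(im,alpha=1.5)
    for P,col in curves:
        q=(proj(d,P)-[x,y]+.5)*f; cv2.polylines(im,[np.int32(q*8)],False,col,1,cv2.LINE_AA,3)
    for i in range(0,2*w,10):
        p=int(i*f); cv2.putText(im,str(x+i),(p,9),0,.3,(0,255,255)); cv2.putText(im,str(y+i),(0,p+9),0,.3,(0,255,255))
        cv2.line(im,(p,0),(p,4),(0,255,255)); cv2.line(im,(0,p),(4,p),(0,255,255))
    return im
def grid(ims,rows): 
    n=len(ims)//rows; return np.vstack([np.hstack(ims[i*n:i*n+n]) for i in range(rows)])
E
python3 - <<'E'
from h import *
P={"top":[(540,410),(270,290),(381,367),(232,402),(486,294)],"side":[(340,375),(385,252),(350,310),(299,259),(440,341)]}
for n in P:
    d=cam(n); ims=[crop(d,np.array(c)/1.5625,w,260) for c,w in zip(P[n],(32,32,30,16,20))]+[np.zeros((260,260,3),np.uint8)]
    cv2.imwrite(f"pics/{n}1.png",grid(ims,2))
E
```

```text
(no output)
```

View pics/top1.png

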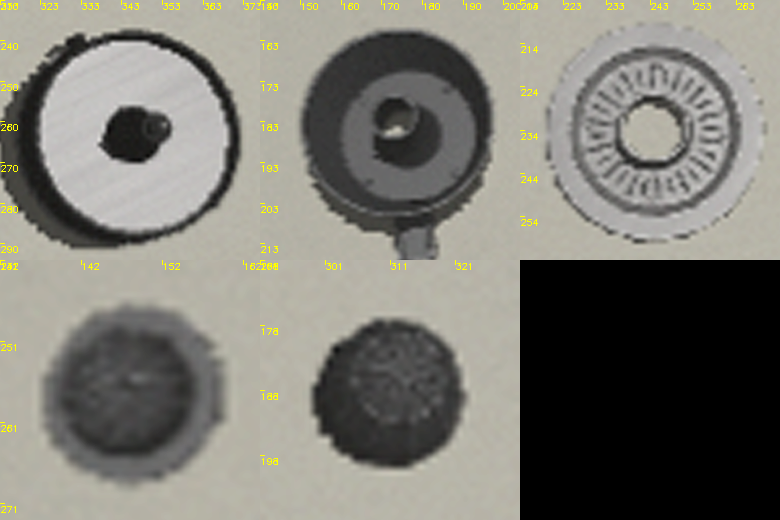

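View pics/side1.png

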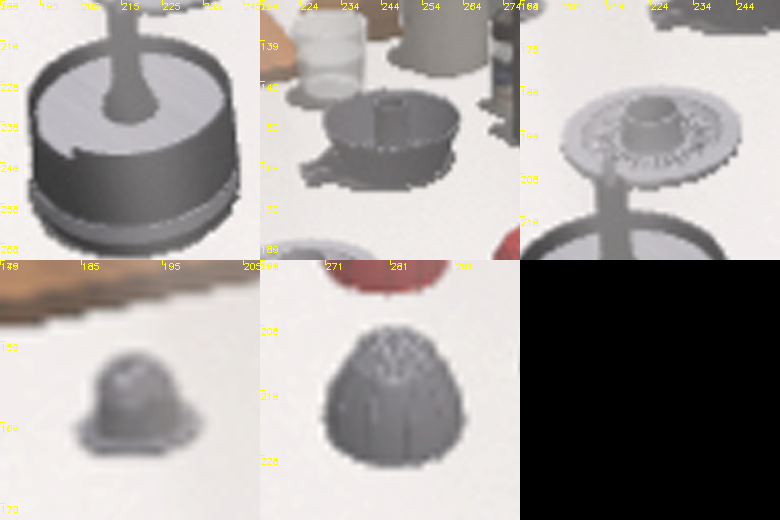

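Top crops: pin tip near (351,262), bowl chimney top (173,181), strainer collar top (243,234), small cone skirt (148,257), and large cone about (311,188). Side crops: chimney top (245.5,154), collar top (224,192), small cone (191.5,170), and a rim notch at (203,245). Next I triangulate these and overlay the models.

```bash
cat > m1.py <<'E'
from h import *
t,s=cam("top"),cam("side")
for n,a,b in [("pin",(351.4,261.3),(214.4,207)),("chim z66",(173,181.3),(245.5,153.9)),("collar z30",(243.2,233.8),(224,191.7)),("skirt z3",(147.9,257),(191.6,169.8)),("large tip",(312,185),(282,208))]:
    p,e=tri(t,a,s,b); print(n,p.round(1),round(e,1))
def C(x,y,*zr): return [(circ((x,y,z),r),c) for (z,r),c in zip(zr,[(0,0,255),(0,200,0),(255,0,0),(255,0,255)])]
import sys,json
G=json.loads(sys.argv[1])
if G:
    b,bo,st,sm,la=[g[:2] for g in G]
    cur=[C(*b,(84,67.5),(172,3),(72,19),(0,71)),C(*bo,(50,68),(66,16.5)),C(*st,(9.5,72),(30,23.5)),C(*sm,(1.5,31),(22,20)),C(*la,(0,33),(22,30))]
    for k,(g,L) in enumerate(((G[0],92),(G[1],92))):
        a=np.radians(g[2]); u=np.array([np.cos(a),np.sin(a),0]);v=np.array([-u[1],u[0],0]); o=np.r_[g[:2],0]
        if k: pts=[o-64*u+13*v,o-92*u+13*v,o-92*u-13*v,o-64*u-13*v]
        else: pts=[o-63*u+20.5*v+[0,0,84],o-63*u+20.5*v+[0,0,72],o-63*u-20.5*v+[0,0,72],o-63*u-20.5*v+[0,0,84]]
        if k: pts=[p+[0,0,12] for p in pts]
        cur[k].append((np.array(pts),(0,255,255)))
    hs=(84,50,15,10,20)
    for d,n in((t,"top"),(s,"side")):
        ims=[crop(d,proj(d,[*g[:2],h])[0],w,260,c) for g,h,w,c in zip(G,hs,(34,34,30,16,20),cur)]
        d2=crop(d,proj(d,[*b,84])[0],34,260); cv2.imwrite(f"pics/{sys.argv[2]}{n}.png",grid(ims+[d2],2))
E
python3 m1.py '[]'
```

```text
pin [ 387.6 -272.5  155.6] 3.7
chim z66 [618.  197.5  62.6] 0.4
collar z30 [475.3   1.5  29.8] 5.8
skirt z3 [412.5 276.   -6.8] 0.6
large tip [ 608.6 -193.9   52.8] 5.2
```

```bash
python3 - <<'E'
from h import *
t=cam("top")
for n,a,z in [("pin",(351.4,261.3),172),("chim",(173,181.3),66),("collar",(243.2,233.8),30),("skirt",(147.9,257),1.5),("large top",(311,186),45),("spout end",(178.8,212),25)]: print(n,onz(t,a,z).round(1))
E
python3 m1.py '[[389,-271,60],[617,197,0],[475,0],[413,275],[608,-193]]' a
```

```text
pin [ 384.8 -269.   172. ]
chim [617.4 196.9  66. ]
collar [472.3   1.9  30. ]
skirt [412.2 274.1   1.5]
large top [ 605.  -191.3   45. ]
spout end [537.1 185.5  25. ]
pin [ 387.6 -272.5  155.6] 3.7
chim z66 [618.  197.5  62.6] 0.4
collar z30 [475.3   1.5  29.8] 5.8
skirt z3 [412.5 276.   -6.8] 0.6
large tip [ 608.6 -193.9   52.8] 5.2
```

View pics/atop.png

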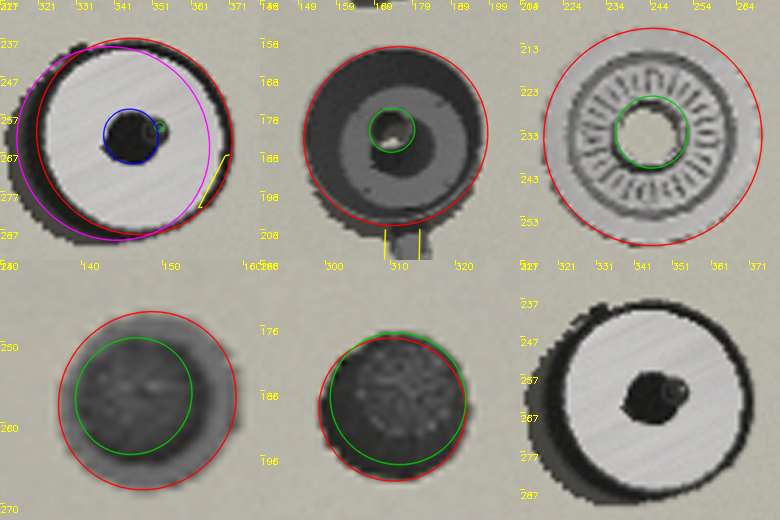

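View pics/aside.png

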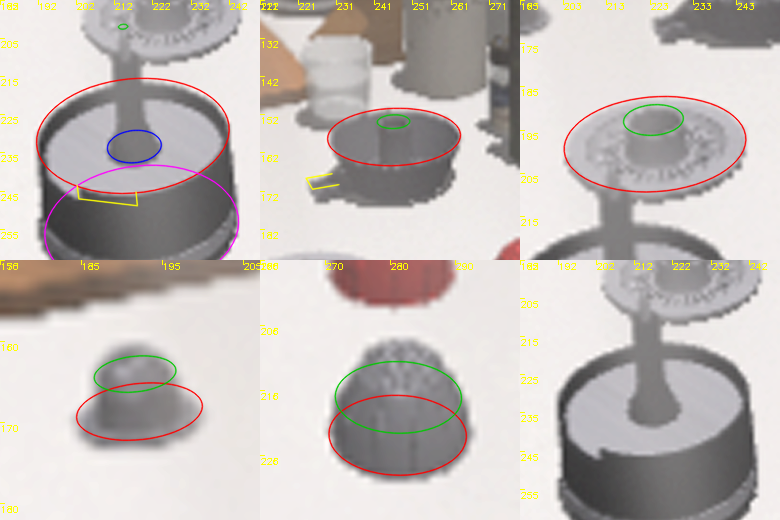

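The overlays fit to about a pixel, and the side view is shifted by roughly one pixel. The front of the gap is still uncertain, so I'll sample the rim brightness by angle and enlarge the gap and the spout.

```bash
python3 - <<'E'
from h import *
t,s=cam("top"),cam("side")
g=lambda d:cv2.cvtColor(d["image"],cv2.COLOR_RGB2GRAY).astype(np.float32)
gt=g(t)
A=np.radians(np.arange(0,360,8))
for z,r in((78,65.5),):
    P=np.c_[388+r*np.cos(A),-271+r*np.sin(A),0*A+z]; q=proj(t,P).astype(np.float32)
    v=cv2.remap(gt,q[:,0],q[:,1],cv2.INTER_LINEAR).ravel()
    print([(int(np.degrees(a)),int(x)) for a,x in zip(A,v)])
# notch in side
for z in(84,78): 
    p=onz(s,(203.0,244.9),z); print(p.round(1), np.degrees(np.arctan2(p[1]+271,p[0]-388)).round(), np.hypot(p[1]+271,p[0]-388).round(1))
# circle fits on top view by thresholds
lab=np.float32(gt)
def fitblob(c,w,lo,hi,z):
    x,y=int(c[0]-w),int(c[1]-w); m=((gt>=lo)&(gt<=hi)).astype(np.uint8)[y:y+2*w,x:x+2*w]
    cs,_=cv2.findContours(m,cv2.RETR_EXTERNAL,cv2.CHAIN_APPROX_NONE); k=max(cs,key=cv2.contourArea)
    e=cv2.fitEllipse(k); cc=np.array(e[0])+[x,y]; return onz(t,cc,z).round(1),np.array(e[1]).round(1),cc.round(1)
print("bg",gt[300,300],"deck",gt[240,340],"skirt",gt[257,139],"large",gt[195,311])
print("deck",fitblob((345,262),28,120,255,72)); print("small",fitblob((148,257),16,0,120,1.5)); print("large",fitblob((311,188),18,0,115,10)); 
e=lambda d,c,w:cv2.convertScaleAbs(crop(d,c,w,300),alpha=1.3,beta=40)
cv2.imwrite("pics/b.png",grid([e(t,(345,262),28),e(s,(217,240),30),e(t,(178,210),16),e(s,(240,164),24)],2))
E
```

```text
[(0, 41), (8, 35), (16, 53), (24, 36), (32, 24), (40, 25), (48, 23), (56, 21), (64, 23), (72, 23), (80, 24), (88, 25), (96, 24), (104, 26), (112, 25), (119, 24), (128, 24), (136, 29), (144, 31), (152, 31), (160, 32), (168, 35), (176, 43), (184, 34), (192, 39), (200, 42), (208, 53), (216, 51), (224, 34), (232, 30), (239, 33), (248, 36), (256, 24), (264, 28), (272, 30), (280, 21), (288, 23), (296, 24), (304, 23), (312, 24), (320, 28), (328, 29), (336, 28), (344, 29), (352, 32)]
[ 341.4 -325.2   84. ] -131.0 71.5
[ 342.4 -317.7   78. ] -134.0 65.2
bg 122.0 deck 126.0 skirt 51.0 large 33.0
deck (array([ 387.1, -272.4,   72. ]), array([43.9, 46.3]), array([345.2, 262.8]))
small (array([413.6, 275.4,   1.5]), array([36.6, 36.7]), array([147.5, 256.5]))
large (array([ 606.6, -192.5,   10. ]), array([22.6, 23.8]), array([310. , 188.1]))
```

View pics/b.png

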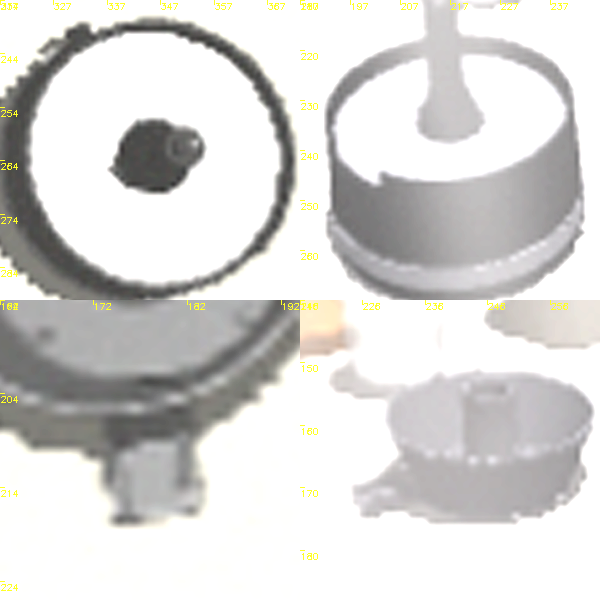

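Gap: one post shows in the side view at about (202.5,244.3) and the gap lies to its left, towards -x. The spout end corners in the top view are at about (173.8,217) and (183.2,216).

```bash
python3 - <<'E'
from h import *
t,s=cam("top"),cam("side")
B=np.array([387.5,-271.8,0])
q=proj(s,circ(B+[0,0,84],67.5,360)); i=proj(s,circ(B+[0,0,84],63.5,360))
print("rim out L,R,top",q[:,0].min().round(1),q[:,0].max().round(1),q[:,1].min().round(1),"inner bottom",i[:,1].max().round(1)," seen 191.9 241.1 216.9 246.7")
d=np.array([(191.9+241.1-q[:,0].min()-q[:,0].max())/2, (216.9+246.7-q[:,1].min()-i[:,1].max())/2]); print("bias",d)
for y in(25,28,31,34,37):
    R2=R.from_euler("z",y,degrees=True).as_matrix()
    for sg in(1,-1): print(y,sg,(proj(s,B+R2@[-np.sqrt(63.5**2-20.5**2),sg*20.5,84])[0]+d).round(1),(proj(s,B+R2@[-np.sqrt(63.5**2-20.5**2),sg*20.5,72])[0]+d).round(1))
c=np.array([617,196.5])
for z in(5,12,20):
    a,b=onz(t,(173.8,217),z)[:2],onz(t,(183.2,216.1),z)[:2]; m=(a+b)/2-c
    print(z,"width",np.linalg.norm(a-b).round(1),"len",np.linalg.norm(m).round(1),"yaw",np.degrees(np.arctan2(-m[1],-m[0])).round(1),"edge yaw",np.degrees(np.arctan2(*(a-b))).round(1))
# bowl outer rim points read off atop panel
print(proj(t,circ((617,196.5,50),68,5)).round(1)); 
st=arm.read_state(); print(R.from_quat(st["ee_rot"]).as_matrix().round(3))
E
```

```text
rim out L,R,top 190.4 240.9 215.1 inner bottom 244.3  seen 191.9 241.1 216.9 246.7
bias [0.83918739 2.07934186]
25 1 [193.8 237.8] [194.3 241.4]
25 -1 [203.2 244.8] [203.6 248.4]
28 1 [194.2 238.5] [194.7 242.1]
28 -1 [204.3 245.1] [204.7 248.8]
31 1 [194.7 239.2] [195.2 242.8]
31 -1 [205.4 245.4] [205.9 249.1]
34 1 [195.2 239.8] [195.7 243.5]
34 -1 [206.6 245.7] [207.  249.3]
37 1 [195.8 240.5] [196.3 244.1]
37 -1 [207.8 245.9] [208.2 249.6]
5 width 27.2 len 90.1 yaw 4.5 edge yaw -5.0
12 width 27.0 len 91.3 yaw 5.2 edge yaw -5.0
20 width 26.9 len 92.7 yaw 6.0 edge yaw -5.0
[[174.7 159.6]
 [150.1 183. ]
 [173.5 206.4]
 [198.1 182.5]
 [174.7 159.6]]
[[ 0.969 -0.248 -0.   ]
 [-0.248 -0.969  0.   ]
 [-0.    -0.    -1.   ]]
```

```bash
cat > to.py <<'E'
import sys
from h import *
s=arm.read_state(); M=R.from_quat(s["ee_rot"]).as_matrix(); p=s["position"]
print("t",round(s["clock"],2),"pos",p.round(1),"yaw_x",np.degrees(np.arctan2(M[1,0],M[0,0])).round(1),"tilt",(M[:,2]).round(3),"F",s["contact_force"].round(1),"w",round(s["gripper_width"],1),"g",round(s["grasp_force"],1),"j6",s["joints"][5].round(2))
if len(sys.argv)>1: print("tool mm",(M.T@(np.array([float(v) for v in sys.argv[1:4]])-p)).round(1))
E
python3 -m pendant '[[0.0275,0.014,0,0,0,0,0.0854],[0.0275,0.014,0,0,0,0,0.0854],[0.0275,0.014,0,0,0,0,0.0854],[0.0275,0.014,0,0,0,0,0.0854],[0.0275,0.014,0,0,0,0,0.0854],[0.0275,0.014,0,0,0,0,0.0854],[0.0275,0.014,0,0,0,0,0.06],[0.0275,0.014,0,0,0,0,0.06],[0.0275,0.014,0,0,0,0,0.06],[0.0275,0.014,0,0,0,0,0.06],[0.0275,0.014,0,0,0,0,0.06],[0,0,0,0,0,0,0.06]]'
python3 to.py 617 196.5 160
```

```text
clock: 1.85
position: [411.8, 379.2, 235.2]
ee_rot: [0.992, -0.127, 0.0, 0.0]
contact_force: [0.2, 0.0, -0.8]
gripper_width: 60.0
grasp_force: 0.0
t 1.85 pos [411.8 379.2 235.2] yaw_x -14.6 tilt [ 0. -0. -1.] F [ 0.2  0.  -0.8] w 60.0 g 0.0 j6 0.28
tool mm [244.6 125.   75.3]
```

```bash
python3 -m pendant '[[0.0272,0.0139,0,0,0,0,0.06],[0.0272,0.0139,0,0,0,0,0.06],[0.0272,0.0139,0,0,0,0,0.06],[0.0272,0.0139,0,0,0,0,0.06],[0.0272,0.0139,0,0,0,0,0.06],[0.0272,0.0139,0.015,0,0,0,0.06],[0.0272,0.0139,0.015,0,0,0,0.06],[0.0272,0.0139,0.015,0,0,0,0.06],[0.0272,0.0139,0.015,0,0,0,0.06],[0,0,0.015,0,0,0,0.06],[0,0,0,0,0,0,0.06]]'
python3 to.py 617 196.5 61
python3 - <<'E'
from h import *
t,s=cam("top"),cam("side")
st=arm.read_state();p=st["position"];M=R.from_quat(st["ee_rot"]).as_matrix()
tip=[(np.array([p+M@[0,y,25],p+M@[0,y,-20]]),c) for y,c in((33,(0,0,255)),(-33,(0,255,0)))]
cur=[(circ((617,196.5,66),16.5),(255,0,255)),(circ((617,196.5,50),68),(255,0,0))]+tip
cv2.imwrite("pics/c.png",grid([crop(t,proj(t,p)[0],34,390,cur),crop(s,proj(s,p-[0,0,60])[0],30,390,cur)],1))
E
```

```text
clock: 2.95
position: [614.8, 198.5, 157.2]
ee_rot: [0.992, -0.126, -0.002, 0.001]
contact_force: [-0.5, 0.7, -0.4]
gripper_width: 60.2
grasp_force: 0.0
t 2.95 pos [614.8 198.5 157.2] yaw_x -14.5 tilt [-0.005 -0.002 -1.   ] F [-0.5  0.7 -0.4] w 60.2 g 0.0 j6 0.76
tool mm [ 3.   1.1 96.2]
```

View pics/c.png

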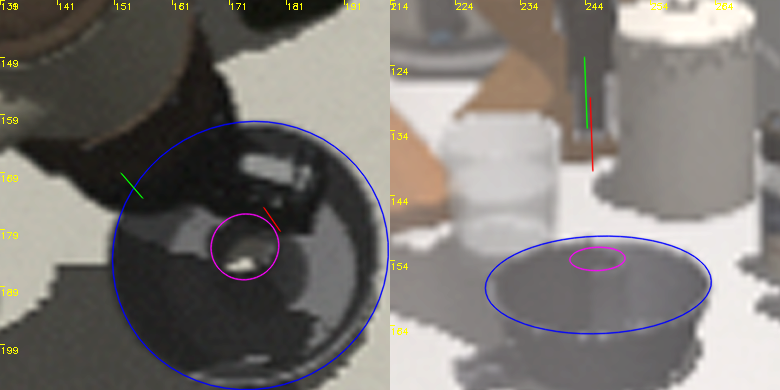

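Top crop: the finger tip edge at about (175,178) matches its computed position to within about a pixel, and the chimney bore sits in the magenta circle. Descending to grasp.

```bash
python3 -m pendant '[[0.002,0.001,0.02,0,0,0,0.06],[0,0,0.02,0,0,0,0.06],[0,0,0.02,0,0,0,0.06],[0,0,0.02,0,0,0,0.06],[0,0,0.016,0,0,0,0.06],[0,0,0,0,0,0,0.06],[0,0,0,0,0,0,0.06]]'; python3 to.py 617 196.5 61
```

```text
clock: 3.75
position: [618.2, 198.9, 65.5]
ee_rot: [0.992, -0.124, 0.001, -0.0]
contact_force: [-0.2, 0.9, 1.2]
gripper_width: 59.8
grasp_force: 0.0
t 3.75 pos [618.2 198.9  65.5] yaw_x -14.3 tilt [ 0.002  0.001 -1.   ] F [-0.2  0.9  1.2] w 59.8 g 0.0 j6 0.76
tool mm [-0.6  2.6  4.5]
```

```bash
python3 -m pendant '[[0,0.0025,0.003,0,0,0,0.06],[0,0,0,0,0,0,0.045],[0,0,0,0,0,0,0.035],[0,0,0,0,0,0,0.025],[0,0,0,0,0,0,0.02],[0,0,0,0,0,0,0.02],[0,0,0,0,0,0,0.02],[0,0,0,0,0,0,0.02]]'; python3 to.py 617 196.5 61
```

```text
clock: 4.55
position: [618.1, 195.8, 62.5]
ee_rot: [0.992, -0.125, 0.001, -0.001]
contact_force: [0.1, 1.3, 6.1]
gripper_width: 29.8
grasp_force: 59.0
t 4.55 pos [618.1 195.8  62.5] yaw_x -14.3 tilt [ 0.003  0.001 -1.   ] F [0.1 1.3 6.1] w 29.8 g 59.0 j6 0.76
tool mm [-1.2 -0.4  1.5]
```

```bash
python3 -m pendant '[[0,0,-0.01,0,0,0,0.02],[0,0,-0.02,0,0,0,0.02],[0,0,-0.03,0,0,0,0.02],[0,0,-0.04,0,0,0,0.02],[0,0,-0.045,0,0,0,0.02],[0,0,-0.045,0,0,0,0.02],[0,0,-0.02,0,0,0,0.02],[0,0,0,0,0,0,0.02],[0,0,0,0,0,0,0.02]]'; python3 to.py 388 -271.5 270
python3 - <<'E'
from h import *
t,s=cam("top"),cam("side")
st=arm.read_state();p=st["position"]
o=p-[0,0,60]
cur=[(circ(o+[0,0,66],16.5),(255,0,255)),(circ(o+[0,0,50],68),(255,0,0)),(circ(o+[0,0,0],50),(0,255,0))]
cv2.imwrite("pics/d.png",grid([crop(t,proj(t,p)[0],38,390,cur),crop(s,proj(s,p-[0,0,30])[0],36,390,cur)],1))
E
```

```text
clock: 5.45
position: [615.8, 195.0, 269.2]
ee_rot: [0.992, -0.125, -0.002, 0.0]
contact_force: [0.1, -0.9, -2.9]
gripper_width: 29.7
grasp_force: 59.6
t 5.45 pos [615.8 195.  269.2] yaw_x -14.4 tilt [-0.004 -0.    -1.   ] F [ 0.1 -0.9 -2.9] w 29.7 g 59.6 j6 0.76
tool mm [-1.046e+02  5.085e+02  3.000e-01]
```

View pics/d.png

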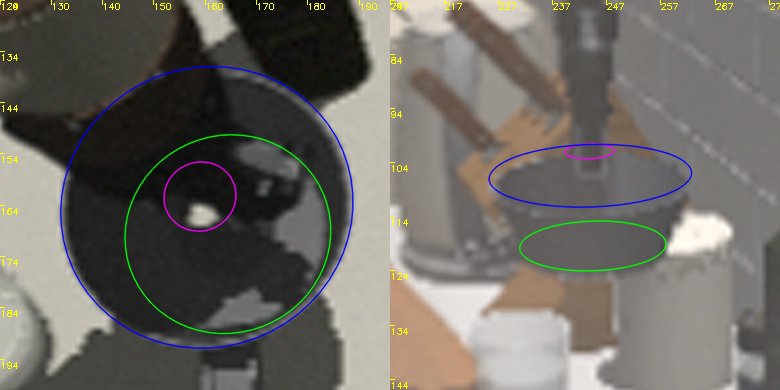

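The bowl is held level and centred on the TCP to about 1 mm. Turning it, then carrying it to the base.

```bash
python3 -m pendant '[[0,0,0,0,0,-6.5,0.02],[0,0,0,0,0,-6.5,0.02],[0,0,0,0,0,-6.5,0.02],[-0.0158,0.0261,0,0,0,0,0.02],[-0.0158,0.0261,0,0,0,0,0.02],[-0.0158,0.0261,0,0,0,0,0.02],[-0.0158,0.0261,0,0,0,0,0.02],[-0.0158,0.0261,0,0,0,0,0.02],[-0.0158,0.0261,0,0,0,0,0.02],[-0.0158,0.0261,0,0,0,0,0.02],[-0.0158,0.0261,0,0,0,0,0.02],[-0.0158,0.0261,0,0,0,0,0.02]]'; python3 -m pendant '[[-0.0158,0.0261,0,0,0,0,0.02],[-0.0158,0.0261,0,0,0,0,0.02],[-0.0158,0.0261,0,0,0,0,0.02],[-0.0158,0.0261,0,0,0,0,0.02],[-0.0158,0.0261,0,0,0,0,0.02],[-0.0158,0.0261,0,0,0,0,0.02],[-0.0158,0.0261,0,0,0,0,0.02],[-0.0158,0.0261,0,0,0,0,0.02],[0,0,0,0,0,0,0.02],[0,0,0,0,0,0,0.02]]'; python3 to.py 388 -271.5 270
```

```text
clock: 6.75
position: [494.7, -52.5, 269.0]
ee_rot: [0.999, 0.045, -0.002, 0.0]
contact_force: [0.8, -0.1, -1.8]
gripper_width: 29.6
grasp_force: 59.6
clock: 7.75
position: [388.1, -270.7, 269.4]
ee_rot: [0.999, 0.044, -0.002, -0.001]
contact_force: [-0.9, -0.8, -2.3]
gripper_width: 29.5
grasp_force: 59.8
t 7.75 pos [ 388.1 -270.7  269.4] yaw_x 5.0 tilt [-0.003  0.001 -1.   ] F [-0.9 -0.8 -2.3] w 29.5 g 59.8 j6 1.92
tool mm [-0.2  0.8 -0.6]
```

```bash
python3 -m pendant '[[0,0.0008,0.012,0,0,0,0.02],[0,0,0.012,0,0,0,0.02],[0,0,0.012,0,0,0,0.02],[0,0,0.012,0,0,0,0.02],[0,0,0.006,0,0,0,0.02],[0,0,0,0,0,0,0.02]]' | grep -E 'pos|cont'; python3 -m pendant '[[0,0,0.012,0,0,0,0.02],[0,0,0.012,0,0,0,0.02],[0,0,0.012,0,0,0,0.02],[0,0,0,0,0,0,0.02]]' | grep -E 'pos|cont';python3 -m pendant '[[0,0,0.01,0,0,0,0.02],[0,0,0.01,0,0,0,0.02],[0,0,0,0,0,0,0.02],[0,0,0,0,0,0,0.02]]' | grep -E 'pos|cont'; python3 to.py 388 -271.5 134
python3 - <<'E'
from h import *
t,s=cam("top"),cam("side")
B=np.array([388,-271.5,0]);R2=R.from_euler("z",24.5,degrees=True).as_matrix()
z=arm.read_state()["position"][2]-62
cur=[(circ(B+[0,0,84],67.5),(0,0,255)),(circ(B+[0,0,z+50],68),(255,0,0)),(np.array([B+R2@[-x,y,z] for x,y in((64,13),(92,13),(92,-13),(64,-13))]),(0,255,0)),(np.array([B+R2@[-62,y,zz] for y,zz in((20.5,84),(20.5,72),(-20.5,72),(-20.5,84))]),(0,255,255))]
cv2.imwrite("pics/e.png",grid([crop(t,proj(t,B+[0,0,110])[0],38,390,cur),crop(s,proj(s,B+[0,0,100])[0],36,390,cur)],1))
E
```

```text
position: [388.7, -270.8, 215.6]
contact_force: [-0.4, -0.4, -3.0]
position: [388.6, -271.0, 180.0]
contact_force: [0.4, -0.8, -1.4]
position: [389.3, -271.5, 161.0]
contact_force: [-1.0, -0.4, -1.8]
t 9.15 pos [ 389.3 -271.5  161. ] yaw_x 5.1 tilt [-0. -0. -1.] F [-1.  -0.4 -1.8] w 29.7 g 59.8 j6 1.93
tool mm [-1.3 -0.1 27. ]
```

View pics/e.png

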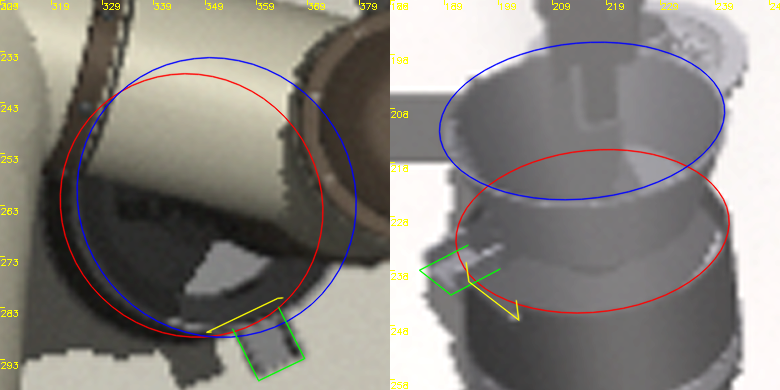

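The spout end in both views lies on the predicted outline at 24.5° (top about (360,290)), in line with the gap. Lowering.

```bash
python3 -m pendant '[[-0.001,0,0.008,0,0,0,0.02],[0,0,0.008,0,0,0,0.02],[0,0,0.004,0,0,0,0.02],[0,0,0,0,0,0,0.02],[0,0,0,0,0,0,0.02]]' | grep -E 'pos|cont'; python3 -m pendant '[[0,0,0.004,0,0,0,0.02],[0,0,0.003,0,0,0,0.02],[0,0,0,0,0,0,0.02],[0,0,0,0,0,0,0.02]]' | grep -E 'pos|cont'; python3 to.py
```

```text
position: [388.3, -271.5, 141.0]
contact_force: [0.3, 0.1, -1.7]
position: [389.0, -271.5, 134.6]
contact_force: [0.2, 1.9, 2.3]
t 10.15 pos [ 389.  -271.5  134.6] yaw_x 5.2 tilt [ 0.002 -0.001 -1.   ] F [0.2 1.9 2.3] w 29.3 g 60.3 j6 1.93
```

Seated: the TCP is at 134.6, and 62.5 + 72 = 134.5 was expected. Releasing and moving to the strainer.

```bash
python3 -m pendant '[[0,0,0,0,0,0,0.03],[0,0,0,0,0,0,0.04],[0,0,0,0,0,0,0.05],[0,0,0,0,0,0,0.055],[0,0,-0.01,0,0,0,0.06],[0,0,-0.02,0,0,0,0.06],[0,0,-0.03,0,0,0,0.06],[0,0,-0.03,0,0,0,0.06],[0,0,-0.01,0,0,0,0.062],[0,0,0,0,0,0,0.062]]' | grep -E 'pos|cont'; python3 -m pendant '[[0.011,-0.0263,0,0,0,0,0.062],[0.011,-0.0263,0,0,0,0,0.062],[0.011,-0.0263,0,0,0,0,0.062],[0.011,-0.0263,0,0,0,0,0.062],[0.011,-0.0263,0,0,0,0,0.062],[0.011,-0.0263,0,0,0,0,0.062],[0.011,-0.0263,0,0,0,0,0.062],[0.011,-0.0263,0,0,0,0,0.062],[0.011,-0.0263,0.02,0,0,0,0.062],[0.011,-0.0263,0.03,0,0,0,0.062],[0,0,0.03,0,0,0,0.062],[0,0,0,0,0,0,0.062]]' | grep -E 'pos|cont'; python3 to.py 475 0 31
python3 - <<'E'
from h import *
t,s=cam("top"),cam("side")
B=np.array([388,-271.5,0]);R2=R.from_euler("z",24.5,degrees=True).as_matrix()
z=72
cur=[(circ(B+[0,0,122],68),(255,0,0)),(circ(B+[0,0,138],16.5),(0,0,255)),(np.array([B+R2@[-x,y,z+10] for x,y in((64,13),(92,13),(92,-13),(64,-13))]),(0,255,0))]
c2=[(circ((475,0,9.5),72),(0,0,255)),(circ((475,0,30),23.5),(255,0,0))]
cv2.imwrite("pics/f.png",grid([crop(t,proj(t,B+[0,0,110])[0],34,260,cur),crop(s,proj(s,B+[0,0,100])[0],36,260,cur),crop(s,proj(s,(475,0,40))[0],32,260,c2)],1))
E
```

```text
position: [389.1, -271.8, 236.0]
contact_force: [-0.3, 0.5, -0.6]
position: [470.4, 0.0, 149.1]
contact_force: [-0.4, -1.3, -0.6]
t 12.35 pos [470.4   0.  149.1] yaw_x 5.1 tilt [-0.012 -0.003 -1.   ] F [-0.4 -1.3 -0.6] w 61.9 g 0.0 j6 1.32
tool mm [  6.    0.3 118.1]
```

View pics/f.png

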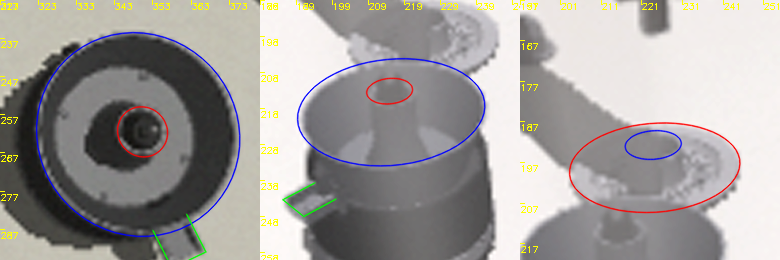

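The bowl is home: in both views its rim, chimney and spout lie on the seated outlines. Now the strainer.

```bash
python3 -m pendant '[[0.005,0,0.025,0,0,0,0.062],[0,0,0.025,0,0,0,0.062],[0,0,0.025,0,0,0,0.062],[0,0,0.02,0,0,0,0.062],[0,0,0.012,0,0,0,0.062],[0,0,0,0,0,0,0.062],[0,0,0,0,0,0,0.062]]' | grep -E 'pos|cont'; python3 to.py 475 0 31
```

```text
position: [480.5, 0.6, 48.4]
contact_force: [0.5, -0.7, 0.5]
t 13.15 pos [480.5   0.6  48.4] yaw_x 5.1 tilt [ 0.002  0.    -1.   ] F [ 0.5 -0.7  0.5] w 61.9 g 0.0 j6 1.32
tool mm [-5.5  0.1 17.4]
```

```bash
python3 -m pendant '[[-0.0055,0,0.008,0,0,0,0.062],[0,0,0.008,0,0,0,0.062],[0,0,0,0,0,0,0.062],[0,0,0,0,0,0,0.062]]' | grep -E 'pos|cont'; python3 to.py 475 0 31
```

```text
position: [473.8, 0.3, 31.0]
contact_force: [-0.0, -0.3, 1.1]
t 13.55 pos [4.738e+02 3.000e-01 3.100e+01] yaw_x 5.1 tilt [-0. -0. -1.] F [-0.  -0.3  1.1] w 61.8 g 0.0 j6 1.32
tool mm [1.2 0.4 0. ]
```

```bash
python3 -m pendant '[[0.001,0,0,0,0,0,0.055],[0,0,0,0,0,0,0.05],[0,0,0,0,0,0,0.045],[0,0,0,0,0,0,0.04],[0,0,0,0,0,0,0.035],[0,0,0,0,0,0,0.035],[0,0,0,0,0,0,0.035]]' | grep -E 'pos|cont|wid|grasp'; python3 -m pendant '[[0,0,-0.01,0,0,0,0.035],[0,0,-0.03,0,0,0,0.035],[0,0,-0.04,0,0,0,0.035],[0,0,-0.045,0,0,0,0.035],[0,0,-0.045,0,0,0,0.035],[0,0,-0.03,0,0,0,0.035],[0,0,0,0,0,0,0.035],[0,0,0,0,0,0,0.035]]' | grep -E 'pos|cont|wid|grasp';  python3 to.py 388.5 -271.5 230
```

```text
position: [476.0, 0.6, 32.4]
contact_force: [-1.0, -0.9, 8.1]
gripper_width: 35.1
grasp_force: 3.9
position: [474.5, 0.4, 231.8]
contact_force: [0.7, 0.5, -0.6]
gripper_width: 34.8
grasp_force: 0.0
t 15.05 pos [4.745e+02 4.000e-01 2.318e+02] yaw_x 5.1 tilt [ 0.001  0.001 -1.   ] F [ 0.7  0.5 -0.6] w 34.8 g 0.0 j6 1.32
tool mm [-109.9  263.1    1.4]
```

```bash
python3 - <<'E'
from h import *
t,s=cam("top"),cam("side")
c2=[(circ((475,0,9.5),72),(0,0,255)),(circ((475,0,30),23.5),(255,0,0))]
cv2.imwrite("pics/g.png",grid([crop(t,proj(t,(475,0,20))[0],50,390,c2),crop(s,proj(s,(475,0,80))[0],55,390,c2)],1))
E
```

```text
(no output)
```

View pics/g.png

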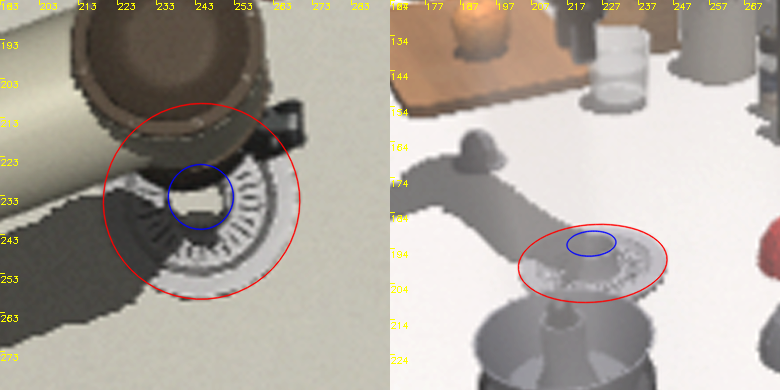

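The strainer has not moved, so the fingers closed without getting hold of it. In the side crop the finger tips are at about (220.6,139.5), which lets me check how far below the TCP they really are.

```bash
python3 - <<'E'
from h import *
s=cam("side"); st=arm.read_state();p=st["position"];M=R.from_quat(st["ee_rot"]).as_matrix()
for y in(17.5,-17.5,30,-30):
  for z in(0,6,15,25): print(y,z,proj(s,p+M@[0,y,z])[0].round(1))
b=cv2.cvtColor(s["image"],cv2.COLOR_RGB2GRAY)
print(b[120:146,206:236:2])
E
```

```text
17.5 0 [220.7 139.4]
17.5 6 [220.8 141.2]
17.5 15 [221.  143.9]
17.5 25 [221.2 146.8]
-17.5 0 [217.  135.6]
-17.5 6 [217.2 137.3]
-17.5 15 [217.3 139.9]
-17.5 25 [217.6 142.8]
30 0 [222.  140.8]
30 6 [222.1 142.6]
30 15 [222.3 145.3]
30 25 [222.5 148.3]
-30 0 [215.8 134.2]
-30 6 [215.9 136. ]
-30 15 [216.1 138.6]
-30 25 [216.3 141.5]
[[148 129  85  67  64  61  58  55  53  57  55  66  70  73  72]
 [134 125  84  69  66  62  57  55  54  54  53  74  89  83  73]
 [113 137  76  72  65  61  59  55  55  55  53  92 105  90  83]
 [111 144  94  77  66  62  59  57  55  53  55  91  92  91  89]
 [107 126 130  80  68  63  60  58  60  54  55  74  86  92  88]
 [107 108 145 105  70  63  60  59  70  55  55  78  90  92  90]
 [108 106 131 136  74  65  61  58  69  57  56  84  93  92  92]
 [109 108 112 135  70  65  62  60  59  57  55  90  94  94  93]
 [108 109 106 119  71  67  64  60  58  57  57  92  93  94  94]
 [107 108 107 105  72  67  65  61  59  58  78  92  93  92  92]
 [106 108 108 106  72  68  65  61  59  79  91  92  93  93  91]
 [105 108 109 108  73  68  73  61  58  99 128 120 121 121 118]
 [106 10
[... 174 characters left out ...]
8 136]
 [105 106 107 109  81  71  81  66  61  74 141 141 139 138 136]
 [105 106 107 108  83  72  81  64  62  68 141 141 140 138 136]
 [106 106 106 108  95  81  85  66  63  68 139 139 144 139 134]
 [106 106 108 108 106 101  87  67  64  67 130 135 140 137 133]
 [106 108 107 107 109 111  86  68  65  68 131 136 138 138 136]
 [106 108 108 108 109 112  87  70  69  81 137 139 139 138 137]
 [108 109 108 107 108 110  99  80  81 108 139 139 140 139 138]
 [108 109 109 108 109 110 109  98 103 124 138 139 140 140 138]
 [108 108 108 109 109 110 110 109 109 120 137 140 140 140 139]
 [109 109 108 108 109 108 112 111  96 107 131 137 138 137 132]
 [110 109 108 107 110 102  96  94  84 100 120 125 127 125 122]]
```

Both finger tips sit about 20 mm higher than stated, only about 5 mm below the reported TCP. The first try therefore closed at z≈28, on the very top of the collar. Going about 15 mm deeper, feeling for contact.

```bash
python3 -m pendant '[[0,0,0.01,0,0,0,0.062],[0,0,0.03,0,0,0,0.062],[0,0,0.04,0,0,0,0.062],[0,0,0.045,0,0,0,0.062],[0,0,0.04,0,0,0,0.062],[0,0,0.02,0,0,0,0.062],[0,0,0.008,0,0,0,0.062],[0,0,0,0,0,0,0.062],[0,0,0,0,0,0,0.062]]' | grep -E 'pos|cont|wid'; python3 -m pendant '[[0,0,0.005,0,0,0,0.062],[0,0,0.005,0,0,0,0.062],[0,0,0,0,0,0,0.062],[0,0,0,0,0,0,0.062]]' | grep -E 'pos|cont|wid'; python3 to.py 475 0 15
```

```text
position: [475.4, 0.5, 38.6]
contact_force: [0.3, 0.4, -0.1]
gripper_width: 61.5
position: [474.9, 0.3, 28.3]
contact_force: [0.1, -0.3, -0.1]
gripper_width: 61.7
t 16.5 pos [4.749e+02 3.000e-01 2.830e+01] yaw_x 5.1 tilt [ 0.  0. -1.] F [ 0.1 -0.3 -0.1] w 61.7 g 0.0 j6 1.32
tool mm [ 0.1  0.4 13.3]
```

```bash
python3 -m pendant '[[0,0,0.005,0,0,0,0.062],[0,0,0.004,0,0,0,0.062],[0,0,0,0,0,0,0.062],[0,0,0,0,0,0,0.062]]' | grep -E 'pos|cont'; python3 -m pendant '[[0,0,0.003,0,0,0,0.062],[0,0,0,0,0,0,0.057],[0,0,0,0,0,0,0.053],[0,0,0,0,0,0,0.049],[0,0,0,0,0,0,0.045],[0,0,0,0,0,0,0.035],[0,0,0,0,0,0,0.035],[0,0,0,0,0,0,0.035]]' | grep -E 'pos|cont|wid|gras'
```

```text
position: [474.7, 0.3, 18.9]
contact_force: [-0.4, -0.9, 0.1]
position: [475.2, 0.2, 16.6]
contact_force: [-0.2, -1.7, 5.7]
gripper_width: 44.5
grasp_force: 60.4
```

Gripped at 44.5 mm. Lift and carry.

```bash
python3 -m pendant '[[0,0,-0.01,0,0,0,0.035],[0,0,-0.03,0,0,0,0.035],[0,0,-0.04,0,0,0,0.035],[0,0,-0.045,0,0,0,0.035],[0,0,-0.045,0,0,0,0.035],[0,0,-0.04,0,0,0,0.035],[0,0,-0.01,0,0,0,0.035],[0,0,0,0,0,0,0.035]]' | grep -E 'pos|cont|wid|grasp';python3 -m pendant '[[-0.011,0.0263,0,0,0,0,0.035],[-0.011,0.0263,0,0,0,0,0.035],[-0.011,0.0263,0,0,0,0,0.035],[-0.011,0.0263,0,0,0,0,0.035],[-0.011,0.0263,0,0,0,0,0.035],[-0.011,0.0263,0,0,0,0,0.035],[-0.011,0.0263,0,0,0,0,0.035],[-0.011,0.0263,0,0,0,0,0.035],[-0.011,0.0263,0,0,0,0,0.035],[-0.011,0.0263,0,0,0,0,0.035],[0,0,0,0,0,0,0.035],[0,0,0,0,0,0,0.035]]' | grep -E 'pos|cont|wid|grasp'; python3 to.py 389 -271.5 185
python3 - <<'E'
from h import *
t,s=cam("top"),cam("side")
p=arm.read_state()["position"]; o=p-[0,0,16.5]
B=np.array([388.5,-271.5,0])
cur=[(circ(o+[0,0,9.5],72),(255,0,0)),(circ(o+[0,0,30],23.5),(0,0,255)),(circ(B+[0,0,122],68),(0,255,0))]
cv2.imwrite("pics/i.png",grid([crop(t,proj(t,o)[0],36,390,cur),crop(s,proj(s,o)[0],36,390,cur)],1))
E
```

```text
position: [475.2, 0.7, 237.8]
contact_force: [0.4, -0.6, -1.8]
gripper_width: 44.6
grasp_force: 61.6
position: [387.5, -271.2, 233.9]
contact_force: [0.4, -0.4, -0.8]
gripper_width: 44.3
grasp_force: 61.7
t 19.7 pos [ 387.5 -271.2  233.9] yaw_x 5.0 tilt [-0.004  0.002 -1.   ] F [ 0.4 -0.4 -0.8] w 44.3 g 61.7 j6 1.93
tool mm [ 1.7  0.5 48.9]
```

View pics/i.png

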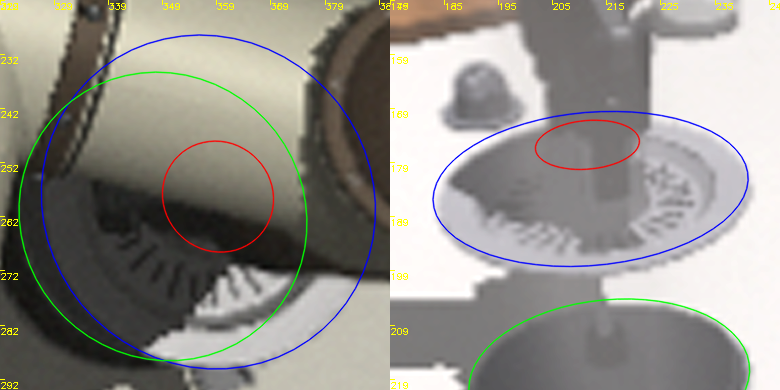

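The strainer is held level on the expected outline. Lowering over the pin and chimney.

```bash
python3 -m pendant '[[0.0015,0,0.012,0,0,0,0.035],[0,0,0.012,0,0,0,0.035],[0,0,0.012,0,0,0,0.035],[0,0,0.012,0,0,0,0.035],[0,0,0,0,0,0,0.035],[0,0,0,0,0,0,0.035]]' | grep -E 'pos|cont|wid'; python3 -m pendant '[[0,0,0.01,0,0,0,0.035],[0,0,0.01,0,0,0,0.035],[0,0,0.01,0,0,0,0.035],[0,0,0.005,0,0,0,0.035],[0,0,0,0,0,0,0.035],[0,0,0,0,0,0,0.035]]' | grep -E 'pos|cont|wid'; python3 to.py 389 -271.5 131.5
```

```text
position: [390.4, -270.8, 187.7]
contact_force: [-0.0, -0.4, -0.6]
gripper_width: 44.8
position: [390.4, -271.5, 153.1]
contact_force: [0.4, -0.3, -1.7]
gripper_width: 44.3
t 21.0 pos [ 390.4 -271.5  153.1] yaw_x 5.1 tilt [-0. -0. -1.] F [ 0.4 -0.3 -1.7] w 44.3 g 61.7 j6 1.92
tool mm [-1.4 -0.1 21.6]
```

```bash
python3 -m pendant '[[-0.0014,0,0.006,0,0,0,0.035],[0,0,0.006,0,0,0,0.035],[0,0,0.004,0,0,0,0.035],[0,0,0,0,0,0,0.035],[0,0,0,0,0,0,0.035]]' | grep -E 'pos|cont|wid'; python3 -m pendant '[[0,0,0.003,0,0,0,0.035],[0,0,0.003,0,0,0,0.035],[0,0,0,0,0,0,0.035],[0,0,0,0,0,0,0.035]]' | grep -E 'pos|cont|wid'
```

```text
position: [388.9, -271.5, 137.0]
contact_force: [0.3, -0.4, -0.6]
gripper_width: 44.5
position: [389.2, -271.6, 131.7]
contact_force: [-1.1, 1.7, 4.4]
gripper_width: 44.3
```

Home: contact at 131.7, against 131.5 expected. Release, then on to the small cone.

```bash
python3 -m pendant '[[0,0,0,0,0,0,0.045],[0,0,0,0,0,0,0.052],[0,0,0,0,0,0,0.058],[0,0,0,0,0,0,0.06],[0,0,-0.01,0,0,0,0.06],[0,0,-0.02,0,0,0,0.06],[0,0,-0.03,0,0,0,0.06],[0,0,-0.03,0,0,0,0.06],[0,0,-0.015,0,0,0,0.06],[0,0,0,0,0,0,0.06]]' | grep -E 'pos|cont'; python3 -m pendant '[[0.0041,-0.0301,0,0,0,0,0.06],[0.0041,-0.0301,0,0,0,0,0.06],[0.0041,-0.0301,0,0,0,0,0.06],[0.0041,-0.0301,0,0,0,0,0.06],[0.0041,-0.0301,0,0,0,0,0.06],[0.0041,-0.0301,0,0,0,0,0.06],[0.0041,-0.0301,0,0,0,0,0.06],[0.0041,-0.0301,0,0,0,0,0.06],[0.0041,-0.0301,0,0,0,0,0.06],[0.0041,-0.0301,0,0,0,0,0.06]]' | grep -E 'pos|cont';  python3 -m pendant '[[0.0041,-0.0301,0,0,0,0,0.06],[0.0041,-0.0301,0,0,0,0,0.06],[0.0041,-0.0301,0,0,0,0,0.06],[0.0041,-0.0301,0,0,0,0,0.06],[0.0041,-0.0301,0,0,0,0,0.06],[0.0041,-0.0301,0.02,0,0,0,0.06],[0.0041,-0.0301,0.03,0,0,0,0.06],[0.0041,-0.0301,0.03,0,0,0,0.06],[0,0,0.03,0,0,0,0.06],[0,0,0.01,0,0,0,0.06],[0,0,0,0,0,0,0.06]]' | grep -E 'pos|cont'; python3 to.py 413.5 275.3 12
python3 - <<'E'
from h import *
# strainer seated? fit edges in side and top
t,s=cam("top"),cam("side")
B=np.array([388.5,-271.5,0])
cur=[(circ(B+[0,0,124.5],72),(0,0,255)),(circ(B+[0,0,145],23.5),(255,0,0))]
cv2.imwrite("pics/j.png",grid([crop(t,proj(t,B+[0,0,110])[0],34,390,cur),crop(s,proj(s,B+[0,0,110])[0],36,390,cur)],1))
E
```

```text
position: [390.3, -272.0, 239.3]
contact_force: [0.4, 0.3, -0.6]
position: [402.1, 33.1, 235.4]
contact_force: [1.3, -0.3, -0.8]
position: [413.0, 273.4, 114.3]
contact_force: [0.6, -0.3, -0.3]
t 25.0 pos [413.  273.4 114.3] yaw_x 5.1 tilt [-0.003 -0.004 -1.   ] F [ 0.6 -0.3 -0.3] w 60.0 g 0.0 j6 0.75
tool mm [  1.1  -2.2 102.3]
```

```bash
python3 -m pendant '[[0.001,-0.0015,0.02,0,0,0,0.06],[0,0,0.025,0,0,0,0.06],[0,0,0.025,0,0,0,0.06],[0,0,0.015,0,0,0,0.06],[0,0,0,0,0,0,0.06],[0,0,0,0,0,0,0.06]]' | grep -E 'pos|cont'; python3 to.py 413.5 275.3 12
```

```text
position: [415.8, 277.0, 32.6]
contact_force: [-0.4, -0.7, 0.4]
t 25.7 pos [415.8 277.   32.6] yaw_x 5.1 tilt [ 0.002  0.002 -1.   ] F [-0.4 -0.7  0.4] w 59.9 g 0.0 j6 0.75
tool mm [-2.5  1.5 20.6]
```

```bash
python3 -m pendant '[[-0.0025,0.0015,0.008,0,0,0,0.06],[0,0,0.006,0,0,0,0.06],[0,0,0.004,0,0,0,0.06],[0,0,0,0,0,0,0.06],[0,0,0,0,0,0,0.06]]' | grep -E 'pos|cont'; python3 to.py 413.5 275.3 12;  python3 -m pendant '[[0,0,0,0,0,0,0.055],[0,0,0,0,0,0,0.05],[0,0,0,0,0,0,0.046],[0,0,0,0,0,0,0.042],[0,0,0,0,0,0,0.038],[0,0,0,0,0,0,0.03],[0,0,0,0,0,0,0.03],[0,0,0,0,0,0,0.03]]' | grep -E 'pos|cont|wid|gras'
```

```text
position: [412.5, 274.8, 13.1]
contact_force: [-0.6, 0.0, 0.3]
t 26.2 pos [412.5 274.8  13.1] yaw_x 5.1 tilt [ 0. -0. -1.] F [-0.6  0.   0.3] w 59.9 g 0.0 j6 0.74
tool mm [ 1.  -0.4  1.1]
position: [412.6, 274.8, 13.9]
contact_force: [-0.9, -0.2, 6.4]
gripper_width: 38.6
grasp_force: 59.4
```

```bash
python3 -m pendant '[[0,0,-0.01,0,0,0,0.03],[0,0,-0.03,0,0,0,0.03],[0,0,-0.04,0,0,0,0.03],[0,0,-0.045,0,0,0,0.03],[0,0,-0.045,0,0,0,0.03],[0,0,-0.04,0,0,0,0.03],[0,0,-0.01,0,0,0,0.03],[0,0,0,0,0,0,0.03]]' | grep -E 'pos|cont|wid|grasp'; python3 -m pendant '[[-0.0040,0.0301,0,0,0,0,0.03],[-0.0040,0.0301,0,0,0,0,0.03],[-0.0040,0.0301,0,0,0,0,0.03],[-0.0040,0.0301,0,0,0,0,0.03],[-0.0040,0.0301,0,0,0,0,0.03],[-0.0040,0.0301,0,0,0,0,0.03],[-0.0040,0.0301,0,0,0,0,0.03],[-0.0040,0.0301,0,0,0,0,0.03],[-0.0040,0.0301,0,0,0,0,0.03]]' | grep -E 'pos|cont|wid'; python3 -m pendant '[[-0.0040,0.0301,0,0,0,0,0.03],[-0.0040,0.0301,0,0,0,0,0.03],[-0.0040,0.0301,0,0,0,0,0.03],[-0.0040,0.0301,0,0,0,0,0.03],[-0.0040,0.0301,0,0,0,0,0.03],[-0.0040,0.0301,0,0,0,0,0.03],[-0.0040,0.0301,0,0,0,0,0.03],[-0.0040,0.0301,0,0,0,0,0.03],[-0.0040,0.0301,0,0,0,0,0.03],[0,0,0,0,0,0,0.03],[0,0,0,0,0,0,0.03]]' | grep -E 'pos|cont|wid'; python3 to.py 389 -271.6 195
```

```text
position: [412.8, 275.2, 235.3]
contact_force: [0.1, -0.2, -1.2]
gripper_width: 38.3
grasp_force: 60.2
position: [399.2, 0.1, 231.2]
contact_force: [1.2, 0.2, -0.5]
gripper_width: 38.6
position: [387.9, -271.3, 231.0]
contact_force: [-0.0, -0.7, -0.6]
gripper_width: 38.5
t 29.8 pos [ 387.9 -271.3  231. ] yaw_x 5.0 tilt [-0.004  0.002 -1.   ] F [-0.  -0.7 -0.6] w 38.5 g 60.2 j6 1.93
tool mm [ 1.2  0.4 36. ]
```

```bash
python3 -m pendant '[[0.0006,0.0003,0.01,0,0,0,0.03],[0,0,0.01,0,0,0,0.03],[0,0,0.01,0,0,0,0.03],[0,0,0.006,0,0,0,0.03],[0,0,0,0,0,0,0.03],[0,0,0,0,0,0,0.03]]' | grep -E 'pos|cont|wid'; python3 to.py 389 -271.6 163.5
```

```text
position: [390.0, -271.6, 197.1]
contact_force: [0.3, 0.6, -0.6]
gripper_width: 38.0
t 30.4 pos [ 390.  -271.6  197.1] yaw_x 5.2 tilt [-0. -0. -1.] F [ 0.3  0.6 -0.6] w 38.0 g 60.2 j6 1.93
tool mm [-1.  -0.1 33.6]
```

```bash
python3 -m pendant '[[-0.002,0,0.007,0,0,0,0.03],[0,0,0.007,0,0,0,0.03],[0,0,0.005,0,0,0,0.03],[0,0,0,0,0,0,0.03],[0,0,0,0,0,0,0.03]]' | grep -E 'pos|cont|wid';python3 -m pendant '[[0,0,0.004,0,0,0,0.03],[0,0,0.004,0,0,0,0.03],[0,0,0,0,0,0,0.03],[0,0,0,0,0,0,0.03]]' | grep -E 'pos|cont|wid'
```

```text
position: [387.8, -271.9, 178.0]
contact_force: [-0.4, 0.5, 0.6]
gripper_width: 38.5
position: [387.8, -271.8, 170.0]
contact_force: [-0.1, 0.5, -0.5]
gripper_width: 38.5
```

```bash
python3 -m pendant '[[0,0,0.003,0,0,0,0.03],[0,0,0,0,0,0,0.03],[0,0,0,0,0,0,0.03]]' | grep -E 'pos|cont|wid';python3 to.py 388 -271.6 163.5
```

```text
position: [387.8, -271.8, 167.1]
contact_force: [-0.2, 0.6, -0.3]
gripper_width: 38.3
t 31.6 pos [ 387.8 -271.8  167.1] yaw_x 5.1 tilt [-0.  0. -1.] F [-0.2  0.6 -0.3] w 38.3 g 60.2 j6 1.93
tool mm [ 0.2 -0.2  3.6]
```

```bash
python3 -m pendant '[[0,0,0.002,0,0,0,0.03],[0,0,0.002,0,0,0,0.03],[0,0,0,0,0,0,0.03],[0,0,0,0,0,0,0.03]]' | grep -E 'pos|cont|wid'; python3 -m pendant '[[0,0,0.001,0,0,0,0.03],[0,0,0,0,0,0,0.03],[0,0,0,0,0,0,0.03]]' | grep -E 'pos|cont|wid'
```

```text
position: [388.1, -272.0, 163.9]
contact_force: [-1.6, 1.1, 5.6]
gripper_width: 38.4
position: [388.2, -272.0, 163.8]
contact_force: [-3.6, 2.1, 10.8]
gripper_width: 38.5
```

The small cone is home (163.8, expected 163.9). Release, then on to the large grey cone.

```bash
python3 -m pendant '[[0,0,0,0,0,0,0.038],[0,0,0,0,0,0,0.045],[0,0,0,0,0,0,0.052],[0,0,0,0,0,0,0.056],[0,0,0,0,0,0,0.056],[0,0,-0.01,0,0,0,0.056],[0,0,-0.02,0,0,0,0.056],[0,0,-0.03,0,0,0,0.06],[0,0,-0.02,0,0,0,0.08],[0,0,0,0,0,0,0.08]]' | grep -E 'pos|cont'; python3 -m pendant '[[0.0226,-0.006,0,0,0,0,0.08],[0.0226,-0.006,0,0,0,0,0.08],[0.0226,-0.006,0,0,0,0,0.08],[0.0226,-0.006,0,0,0,0,0.08],[0.0226,-0.006,0,0,0,0,0.08],[0.0226,-0.006,0,0,0,0,0.08],[0.0226,-0.006,0,0,0,0,0.08],[0.0226,-0.006,0,0,0,0,0.08],[0.0226,-0.006,0.03,0,0,0,0.08],[0.0226,-0.006,0.04,0,0,0,0.08],[0,0,0.04,0,0,0,0.08],[0,0,0,0,0,0,0.08]]' | grep -E 'pos|cont'; python3 to.py 607.5 -192.5 9
python3 - <<'E'
from h import *
t=cam("top"); g=cv2.cvtColor(t["image"],cv2.COLOR_RGB2GRAY)
# small cone seated centre: silhouette against strainer from top
x,y=[int(v) for v in proj(t,(388,-271.8,153))[0]]
print(x,y,proj(t,circ((388,-271.8,153),31,5)).round(1))
print(g[y-18:y+19:3,x-18:x+19:2])
E
```

```text
position: [389.6, -272.7, 246.0]
contact_force: [0.0, 0.9, 0.3]
position: [603.7, -190.1, 124.0]
contact_force: [0.1, -0.7, -0.4]
t 34.5 pos [ 603.7 -190.1  124. ] yaw_x 5.1 tilt [-0.016  0.003 -1.   ] F [ 0.1 -0.7 -0.4] w 80.1 g 0.0 j6 1.71
tool mm [  5.3   3.3 114.9]
350 260 [[350.3 248.1]
 [338.5 260.5]
 [351.6 273. ]
 [363.4 260.4]
 [350.3 248.1]]
[[141 145 115  72  72  90 122 135 143 144  81  64  65  68 114 133 137 138
  146]
 [138  73  95 113 136 137 135  82 135  63 135 107 138 112  63  61 143 137
  135]
 [ 76 139 110 134  82 138  83 105 139 108  81 135  71 132 136  74  63 111
  133]
 [137  66 136 130 137 134  98  88  89  88  89  90  91  78 140 135 103  66
  140]
 [108 134 135 108  36  89  89  36  38  44  48  52  58  69  91 126 132  83
   42]
 [135 138  38  41  94  89  25  37  41  47  44  50  50  56  68  92 124 142
   64]
 [139 134  38  38  87  30  27  39  43  58  51  50  55  56  55  90 105 136
   66]
 [134  41  40  37  88  33  28  31  42  42  52  53  54  49  73  92  74 127
   70]
 [128 129  40  41  36  91  34  28  31  40  45  39  48  48  84  95 131 121
   64]
 [136 105 124  28  38  42  89  81  81  40  29  36  82  88  93 128 133  81
   50]
 [ 75 134  80 134  26  40  29  50  81  89  90  89  93  83 128 120  91  66
  113]
 [137  75 110 133 136 105 118  52 120 128  85 131  71 127 134  80  65 110
  137]
 [139 139  76  73  87 123 135 123 106 107 135 133 103  85  67  73 136 136
  133]]
```

```bash
python3 -m pendant '[[0.002,0.0015,0.025,0,0,0,0.08],[0,0,0.025,0,0,0,0.08],[0,0,0.02,0,0,0,0.08],[0,0,0.012,0,0,0,0.08],[0,0,0,0,0,0,0.08],[0,0,0,0,0,0,0.08]]' | grep -E 'pos|cont'; python3 to.py 607.5 -192.5 9
```

```text
position: [610.9, -193.5, 51.9]
contact_force: [0.4, 0.5, -0.1]
t 35.15 pos [ 610.9 -193.5   51.9] yaw_x 5.2 tilt [ 0.003 -0.001 -1.   ] F [ 0.4  0.5 -0.1] w 80.0 g 0.0 j6 1.71
tool mm [-3.4 -1.3 42.9]
```

```bash
python3 -m pendant '[[-0.003,-0.0013,0.01,0,0,0,0.08],[0,0,0.01,0,0,0,0.08],[0,0,0.01,0,0,0,0.08],[0,0,0.006,0,0,0,0.08],[0,0,0,0,0,0,0.08],[0,0,0,0,0,0,0.08]]' | grep -E 'pos|cont'; python3 to.py 607.5 -192.5 9
```

```text
position: [606.7, -192.2, 13.9]
contact_force: [-0.6, -0.4, 0.1]
t 35.75 pos [ 606.7 -192.2   13.9] yaw_x 5.1 tilt [-0. -0. -1.] F [-0.6 -0.4  0.1] w 79.8 g 0.0 j6 1.71
tool mm [0.8 0.4 4.9]
```

```bash
python3 -m pendant '[[0.001,0,0.004,0,0,0,0.08],[0,0,0,0,0,0,0.075],[0,0,0,0,0,0,0.07],[0,0,0,0,0,0,0.066],[0,0,0,0,0,0,0.062],[0,0,0,0,0,0,0.05],[0,0,0,0,0,0,0.05],[0,0,0,0,0,0,0.05]]' | grep -E 'pos|cont|wid|gras'
```

```text
position: [608.1, -192.0, 11.4]
contact_force: [-1.8, 1.5, 5.8]
gripper_width: 59.6
grasp_force: 62.8
```

```bash
python3 -m pendant '[[0,0,-0.01,0,0,0,0.05],[0,0,-0.03,0,0,0,0.05],[0,0,-0.04,0,0,0,0.05],[0,0,-0.045,0,0,0,0.05],[0,0,-0.045,0,0,0,0.05],[0,0,-0.045,0,0,0,0.05],[0,0,-0.02,0,0,0,0.05],[0,0,0,0,0,0,0.05]]' | grep -E 'pos|cont|wid|grasp'; python3 -m pendant '[[-0.0226,0.006,0,0,0,0,0.05],[-0.0226,0.006,0,0,0,0,0.05],[-0.0226,0.006,0,0,0,0,0.05],[-0.0226,0.006,0,0,0,0,0.05],[-0.0226,0.006,0,0,0,0,0.05],[-0.0226,0.006,0,0,0,0,0.05],[-0.0226,0.006,0,0,0,0,0.05],[-0.0226,0.006,0,0,0,0,0.05],[-0.0226,0.006,0,0,0,0,0.05],[-0.0226,0.006,0,0,0,0,0.05],[0,0,0,0,0,0,0.05],[0,0,0,0,0,0,0.05]]' | grep -E 'pos|cont|wid|grasp'; python3 to.py 388 -271.9 208
```

```text
position: [609.1, -192.4, 250.2]
contact_force: [-0.6, 0.5, -0.4]
gripper_width: 59.5
grasp_force: 64.0
position: [387.3, -272.2, 244.8]
contact_force: [-0.6, 0.5, -0.8]
gripper_width: 59.6
grasp_force: 64.0
t 38.55 pos [ 387.3 -272.2  244.8] yaw_x 5.1 tilt [-0.  0. -1.] F [-0.6  0.5 -0.8] w 59.6 g 64.0 j6 1.93
tool mm [ 0.7 -0.2 36.8]
```

```bash
python3 -m pendant '[[0.0005,0,0.012,0,0,0,0.05],[0,0,0.012,0,0,0,0.05],[0,0,0.012,0,0,0,0.05],[0,0,0.012,0,0,0,0.05],[0,0,0,0,0,0,0.05],[0,0,0,0,0,0,0.05]]' | grep -E 'pos|cont|wid'; python3 to.py 388 -271.9 164.2
```

```text
position: [388.7, -271.8, 196.5]
contact_force: [0.9, 0.1, -0.0]
gripper_width: 59.3
t 39.15 pos [ 388.7 -271.8  196.5] yaw_x 5.2 tilt [-0.001  0.    -1.   ] F [ 0.9  0.1 -0. ] w 59.3 g 64.0 j6 1.93
tool mm [-0.6  0.  32.3]
```

```bash
python3 -m pendant '[[-0.0006,0,0.006,0,0,0,0.05],[0,0,0.006,0,0,0,0.05],[0,0,0.004,0,0,0,0.05],[0,0,0,0,0,0,0.05],[0,0,0,0,0,0,0.05]]' | grep -E 'pos|cont|wid'; python3 -m pendant '[[0,0,0.004,0,0,0,0.05],[0,0,0.004,0,0,0,0.05],[0,0,0,0,0,0,0.05],[0,0,0,0,0,0,0.05]]' | grep -E 'pos|cont|wid'; python3 -m pendant '[[0,0,0.003,0,0,0,0.05],[0,0,0.002,0,0,0,0.05],[0,0,0,0,0,0,0.05],[0,0,0,0,0,0,0.05]]' | grep -E 'pos|cont|wid'
```

```text
position: [387.8, -272.1, 181.1]
contact_force: [0.1, 0.7, -0.9]
gripper_width: 59.6
position: [387.7, -272.0, 173.0]
contact_force: [0.2, -0.5, 0.2]
gripper_width: 59.5
position: [387.7, -272.0, 168.1]
contact_force: [0.3, 0.3, -0.4]
gripper_width: 59.4
```

```bash
python3 -m pendant '[[0,0,0.002,0,0,0,0.05],[0,0,0.001,0,0,0,0.05],[0,0,0,0,0,0,0.05],[0,0,0,0,0,0,0.05]]' | grep -E 'pos|cont|wid'; python3 -m pendant '[[0,0,0.002,0,0,0,0.05],[0,0,0,0,0,0,0.05],[0,0,0,0,0,0,0.05]]' | grep -E 'pos|cont|wid'
```

```text
position: [387.8, -272.0, 165.1]
contact_force: [-0.1, -0.3, -0.6]
gripper_width: 59.4
position: [388.0, -272.2, 164.3]
contact_force: [-1.5, 1.8, 6.4]
gripper_width: 59.6
```

Home (164.3, expected 164.2). Release, withdraw straight up, then one last look.

```bash
python3 -m pendant '[[0,0,0,0,0,0,0.06],[0,0,0,0,0,0,0.066],[0,0,0,0,0,0,0.072],[0,0,0,0,0,0,0.078],[0,0,0,0,0,0,0.08],[0,0,-0.01,0,0,0,0.08],[0,0,-0.02,0,0,0,0.08],[0,0,-0.03,0,0,0,0.08],[0,0,-0.03,0,0,0,0.08],[0,0,-0.02,0,0,0,0.08]]' | grep -E 'pos|cont'; python3 -m pendant '[[0.02,-0.03,0,0,0,0,0.08],[0.02,-0.03,0,0,0,0,0.08],[0.02,-0.03,0,0,0,0,0.08],[0.02,-0.03,0,0,0,0,0.08],[0.02,-0.03,0,0,0,0,0.08],[0.02,-0.03,0,0,0,0,0.08],[0.02,-0.03,0,0,0,0,0.08],[0.02,-0.03,0,0,0,0,0.08],[0.02,-0.03,0,0,0,0,0.08],[0,0,0,0,0,0,0.08],[0,0,0,0,0,0,0.08]]' | grep -E 'pos|cont|clock'
python3 - <<'E'
from h import *
t,s=cam("top"),cam("side")
B=np.array([388,-271.8,0])
cur=[(circ(B+[0,0,124.5],72),(0,0,255)),(circ(B+[0,0,153],33),(255,0,0)),(circ(B+[0,0,205.5],2),(0,255,0))]
cv2.imwrite("pics/k.png",grid([crop(t,proj(t,B+[0,0,110])[0],36,390,cur),crop(s,proj(s,B+[0,0,120])[0],40,390,cur)],1))
E
```

```text
position: [388.3, -272.4, 276.2]
contact_force: [-0.3, -0.8, -0.5]
clock: 43.25
position: [542.9, 13.5, 273.2]
contact_force: [0.0, -0.3, 0.2]
```

View pics/k.png

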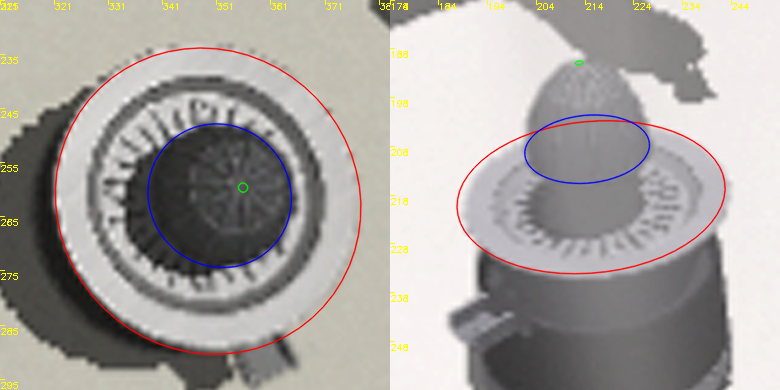

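The top view shows the flange, spout and cone concentric on their outlines. In the side view the assembly stands upright at the expected heights (cone tip near (211,190)), and the arm is clear. Handing in.

```bash
python3 -c "from bench import arm; print(arm.job_done())"
```

```text
the job is handed in; nothing more can be done
None
```

The juicer is assembled on its base in the order asked (bowl, strainer, small cone, large cone); contact force and height showed each part fully home, and the job was handed in at about 43 s of the 96 s allowed.

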